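Roll the core tube into its V-rest and slide it against the stop

ROBOT

A 6-joint arm with a two-finger parallel gripper is mounted at the origin on the work surface. World frame = base frame: x ahead of the robot, y to its left, z up, the work surface at z = 0. Lengths are in m, angles in degrees, forces in N, time in s.
With the tool pointing down it reaches from about 0.35 to 0.975 m from the base axis. Payload 17.4 kg.
Tool frame: the origin (TCP) lies at the very end of the fingers, on their centre line; the grasp point (between the pads) lies 19 mm behind it (robot.grip_depth is the distance from the TCP to the grasp point, in m); y points along the fingers, x is the direction in which the jaws open and shut, and the axes are right-handed (so a half turn about y gives the same grasp; the last joint's range is limited). The gripper opens to 85 mm and grips with 20 to 120 N. Pads are 22 mm wide; open, the fingers measure 114 mm over their backs; the gripper's body (76 mm by 85 mm) begins 54 mm behind the grasp point. The pads swing forward as they close: fully open they stand 13 mm farther back than shut.
Start: joints at [73.808, 6.646, 82.598, -0, 90.757, -2.166], TCP at [0.164, 0.655, 0.231] pointing down, gripper open.
Joint ranges: [-162.19, 162.19], [-47.58, 125.68], [4.15, 143.07], [-65.23, 245.23], [0.69, 171.88], [-170.13, 170.13]. Speed limits (degrees/s): [108.29, 108.29, 127.2, 180, 180, 180].

INTERFACE

Orientations are given as a 3x3 rotation matrix whose columns are the frame's x, y, z axes.
In Python, from plant import readout, viewer, finish_job, finder, robot gives the robot as it stands.
- The arm moves only by the shell command python3 -m inch 'ROWS' [FORCE]. ROWS is a JSON object of lists of equal length, an entry for each row: "dp": the shift along the tool's x, y, z normalised to -1 to 1, where 1 is 0.1 m, a list of three; "turn": the turn, a rotation vector about the tool's x, y, z normalised to -1 to 1, where 1 is 0.5 rad, a list of three; "claw": the opening, from 0 (shut) to 1 (fully open). A call has exactly 5 rows; each row is the pose to reach, as a shift and turn from the pose commanded when the call began, along the tool's axes at that moment; what a row does not reach only later rows make up. A row lasts 1/12 s, in which the tool goes at most 41.7 mm and 7.16 degrees, less where a joint would pass 70% of its speed; a pose out of reach is approached as far as the arm can. A call with a number of a shift or a turn outside -1 to 1 is refused whole. A call with a gripper value outside its range is refused whole. The fingers move at their own pace and stop on an object; FORCE is the grip in N (left out, the last holds). Time passes only in rows, so rows that repeat a pose let the fingers close, or fill a call up. It gives the time, the measured TCP pose, the force and the opening at its end, in the units of the state.
- readout.get_state(): the state, without advancing time (a new reading comes with each control period).
- viewer.camera(name): name is "side" or "top" or "wrist"; returns the picture (480x640x3 uint8, red, green, blue); there is no depth.
- viewer.camera_info(name): a dict with "fovy" (degrees; the focal length in pixels is half the picture's height over the tangent of half this angle, whatever the lens; pixels are square), "cx", "cy" (the principal point, pixels), "k1" (the pictures are not rectified: a ray, as slopes to the right and down, at radius r is drawn at 1 + k1 r^2 times it, then the intrinsics apply), "R" (3x3) and "t" (3): a world point X has camera coordinates R X + t; the wrist camera has in their place "T_tool_cam" (4x4, takes a point from camera to tool coordinates, whose origin is the TCP and whose axes are the tool frame's). Camera axes: x right, y down, z forward; pixel columns grow to the right and rows downward; lengths in m; the calibration is good to about 2 mm. A picture is of the moment at which its call begins: read the wrist's pose just before it. camera_info takes no time and is no camera call.
- finish_job(): hands the job in, once; it reports no verdict.
Trained networks look in the newest picture that a camera, given by its name, has taken for a name from the list of things; names that differ only in an ending like _2 or _b are one class to them, and where a whole thing is asked for, a point or a joint stands for the part that bears it (a point fixed in the world has none). Each returns a list of dicts, best first, with "p" (0 to 1); they miss things now and then, are a little off and sometimes report something else, mostly with a low value. They report only what shows in the picture. A call takes as long as a camera call. They do not tell look-alikes from the thing itself.
- finder.search_frame(camera, query): "xyz" ([x, y, z] in m, in world coordinates, good to about 4 mm: the middle of the surface that is visible of it).
- finder.spot_point(camera, query): "xyz" ([x, y, z] in m, in world coordinates, good to about 4 mm: a listed point, or the origin of a listed thing).
The state is a dict: "clock": time; "q": joint angles; "joint_velocities": joint speeds; "joint_torque": joint torques, N m; "eef_pos": TCP position; "eef_rot": TCP orientation; "contact_force": force on the tool from outside, world axes, zero at the start; "wrist_torque": the same for the moment, N m; "width": opening from 0.0 (shut) to 1.0 (fully open).
Only numpy, scipy, OpenCV 4.12 (cv2) and the standard library are available. Lean on these libraries where they do the work, as an engineer would, in place of code of your own. Each camera call takes 0.05 s, during which the arm holds its last target. There are 200 camera calls.

TASK

Push against the side of the capped sediment core tube so that it rolls along the bench, up the nearer ramp of the aluminium rest, and settles in the V groove, always lying level: do not lift or carry it. Then push on its free end to slide it along the groove until it is fully home against the upright end stop, and take your hand away. Leave the bottle, beaker, dish and jar alone.

Things in the scene. Friction and masses are not known exactly. Their poses are not given: they have to be found in the camera images.
- core_tube: core tube: smooth cylinder, 130 mm long, 50 mm in diameter, 0.25-0.5 kg, clear with brown bands, flush white end caps, blank paper label. Starts on the bench, label up, left or right of the rest, centre 170-240 mm from the groove and within 0.06 rad of parallel with it. Slick; rolls freely. Origin: its centre (25 mm up on the bench, 33 mm seated); x = tube axis, z through the label, so y and z turn as it rolls.
- core_rest: aluminium rest fixed to the bench, end stop away from the robot. Straight 120-degree V groove along its x, from x = -33 (open end) to +87 mm (face of the stop plate, 48 mm high, 56 mm wide, 8 mm thick). Tube rolls in with its centre 0 to 20 mm either side of x = 0. Origin: on the bench under the groove's middle line; z up, y across the groove.
- rest_crest (a point): top of the crest beside the groove on the rest's +y side, 12.7 mm above the bench, at x = 0. The crest is a 4 mm wide flat at y = 15 to 19 mm; inside it the groove flank falls to 4 mm above the bench at y = 0, outside it a flat ramp falls to the bench at y = 71 mm. The -y side is the same, mirrored. All run the groove's whole length. Axes as the rest's.
- rest_home (a point): where the tube's centre lies when it is seated and fully home: on the groove's middle line at x = +22 mm in the rest's frame, 33 mm above the bench. The tube's free end is then at x = -43 mm and overhangs the groove's open end by 10 mm. Axes as the rest's.
- reagent_bottle: amber bottle, 60 mm in diameter, 120 mm tall, standing to one side of the work; origin at the centre of its underside. To be left alone.
- beaker: open glass beaker, 70 mm in diameter, 85 mm tall, standing to the other side of the work; origin at the centre of its underside. To be left alone.
- petri_dish: closed flat dish, 90 mm in diameter, 18 mm tall, beyond the work; origin at the centre of its underside. To be left alone.
- specimen_jar: small capped jar, 44 mm in diameter, 60 mm tall, beyond the work; origin at the centre of its underside. To be left alone.
Not all that is in view belongs to the job. What is shaped like the core_tube but green, red or turquoise is not meant.

How it is judged (in metres and radians):
On the way, in this order (a step that is already met when the one before it is completed fails the run):
1. the tube rolls along the bench (turned by at least 70 degrees before it reaches the middle of the ramp) (angle between core_tube's own z axis and vertical above 1.22 rad and (y of core_tube in the frame of core_rest above 0.045 m or y of core_tube in the frame of core_rest below -0.045 m)).
2. the tube lies seated in the V groove (y of core_tube in the frame of core_rest between -0.005 and 0.005 m and height (world z) of core_tube between 0.03 and 0.0355 m and angle between the x axis of core_tube and the x axis of core_rest, either way round below 0.06 rad), for 0.2 s.
At the end, for the whole second after the job is handed in: the tube lies still in the V groove (centre within 5 mm of the groove's middle line, 30 to 35.5 mm above the bench, parallel within 0.06 rad) with its end against the stop (gap under 4 mm) (all of step 2 and x of core_tube in the frame of core_rest between 0.018 and 0.026 m and linear speed of core_tube below 0.01 m/s and angular speed of core_tube below 0.2 rad/s); the robot touches nothing.
It fails at once if the tube is lifted off the rest (centre above 50 mm) (height (world z) of core_tube above 0.05 m).
It fails at once if the tube is lifted off the bench (centre above 34 mm away from the rest) (height (world z) of core_tube above 0.034 m and (y of core_tube in the frame of core_rest above 0.085 m or y of core_tube in the frame of core_rest below -0.085 m)).
It fails at once if the tube is tipped up by more than 0.25 rad (angle between core_tube's own x axis and vertical below 1.32 rad or angle between core_tube's own x axis and vertical above 1.82 rad).
It fails at once if the bottle, beaker, dish or jar is moved by more than 15 mm or tipped (distance of any of reagent_bottle, beaker, petri_dish, specimen_jar from where it was at the start of the episode above 0.015 m or angle between any of reagent_bottle, beaker, petri_dish, specimen_jar's own z axis and vertical above 0.3 rad).
It also fails if it takes over 54 s, if anything falls off the work surface, if the arm or the gripper's body presses on something with over 40 N, if the wrist force passes 120 N, or if a joint passes its speed limit or range.

## Working session

There is one attempt and no reset: what is moved stays moved. The work goes in short steps, Python scripts to look and compute and a shell command to move; the robot and the scene stay as the last step left them, time stands still between calls to the robot, and variables do not carry over. Pictures are saved under pics/ and viewed, about 8 in all and at most 12, crops included, and the job is handed in when it is done.

```bash
mkdir -p pics; ls
python3 - <<'E'
from plant import readout, viewer, finder, robot
import cv2,numpy as np
s=readout.get_state();print({k:np.round(v,3).tolist() for k,v in s.items()})
for c in("top","side"):
    im=viewer.camera(c);cv2.imwrite(f"pics/{c}0.png",im[:,:,::-1])
    i=viewer.camera_info(c);print(c,{k:np.round(v,4).tolist() for k,v in i.items()})
    for q in("core_tube","core_rest","rest_crest","rest_home","reagent_bottle","beaker","petri_dish","specimen_jar"):
        print(q,[(np.round(d["xyz"],4).tolist(),round(d["p"],2)) for d in finder.spot_point(c,q)][:4])
E
```

```text
pics
{'clock': 0.0, 'q': [73.809, 6.673, 82.639, 0.0, 90.756, -2.167], 'joint_velocities': [0.084, -0.026, 0.036, 0.031, -0.061, -0.004], 'joint_torque': [0.002, -73.197, -63.251, 0.0, 0.006, 0.0], 'eef_pos': [0.164, 0.655, 0.231], 'eef_rot': [[0.242, -0.0, -0.97], [0.97, -0.001, 0.242], [-0.001, -1.0, 0.0]], 'contact_force': [0.143, -0.376, -0.274], 'wrist_torque': [0.022, -0.019, 0.002], 'width': 0.995}
top {'fovy': 42.5984, 'cx': 321.3159, 'cy': 248.2811, 'k1': 0.0508, 'R': [[0.0033, -1.0, 0.0034], [-0.9966, -0.0035, -0.0819], [0.0819, -0.0032, -0.9966]], 't': [-0.0116, 0.5766, 1.4131]}
core_tube [([0.3469, -0.087, 0.0243], 0.89), ([0.3639, -0.2637, 0.0287], 0.74), ([0.6339, -0.2727, 0.0234], 0.71), ([0.5244, -0.1065, 0.0282], 0.58)]
core_rest [([0.5409, 0.0688, -0.0025], 0.83)]
rest_crest [([0.5465, 0.088, 0.0166], 0.59)]
rest_home [([0.5626, 0.0719, 0.0322], 0.98)]
reagent_bottle [([0.5939, 0.4307, -0.0012], 0.62)]
beaker [([0.5331, -0.4114, 0.0021], 0.73)]
petri_dish [([0.7821, 0.1241, 0.0009], 0.77)]
specimen_jar [([0.7772, -0.1093, 0.003], 0.7)]
side {'fovy': 45.8993, 'cx': 313.3346, 'cy': 239.653, 'k1': 0.016, 'R': [[0.9952, -0.0976, -0.0021], [-0.0722, -0.721, -0.6891], [0.0657, 0.686, -0.7246]], 't': [-0.5815, 0.0781, 1.3368]}
core_tube [([0.6349, -0.2714, 0.0234], 0.87), ([0.5194, -0.1066, 0.0216], 0.74), ([0.3644, -0.2655, 0.0262], 0.65), ([0.3443, -0.0918, 0.0292], 0.63)]
core_rest [([0.5431, 0.0734, -0.0005], 0.66)]
rest_crest [([0.5472, 0.0901, 0.0113], 0.95)]
rest_home [([0.5608, 0.0701, 0.0377], 0.97)]
reagent_bottle [([0.5871, 0.4316, 0.0043], 0.69)]
beaker [([0.5339, -0.4075, -0.0007], 0.74)]
petri_dish [([0.5461, 0.0862, 0.0093], 0.67), ([0.7827, 0.1262, 0.0007], 0.66), ([0.5915, 0.4306, 0.0016], 0.32)]
specimen_jar [([0.7778, -0.1031, 0.0037], 0.89)]
```

View pics/top0.png

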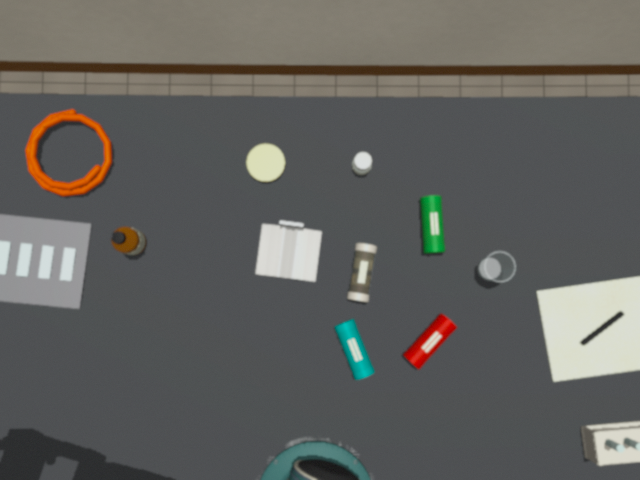

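```bash
cat > h.py <<'E'
import numpy as np,cv2
from plant import viewer
def K(i):
    f=240/np.tan(np.radians(i["fovy"]/2)); return f
def proj(c,X):
    i=viewer.camera_info(c);X=np.atleast_2d(X);p=X@np.array(i["R"]).T+np.array(i["t"])
    s=p[:,:2]/p[:,2:];r2=(s**2).sum(1,keepdims=True);s=s*(1+i["k1"]*r2)
    return s*K(i)+[i["cx"],i["cy"]]
def unproj(c,uv,z):
    i=viewer.camera_info(c);d=(np.atleast_2d(uv)-[i["cx"],i["cy"]])/K(i);s=d.copy()
    for _ in range(10): s=d/(1+i["k1"]*(s**2).sum(1,keepdims=True))
    R=np.array(i["R"]);o=-R.T@np.array(i["t"]);v=np.c_[s,np.ones(len(s))]@R
    return o+v*((z-o[2])/v[:,2])[:,None]
E
python3 - <<'E'
from h import *
print(proj("top",[[.522,-.1065,.025],[.545,.07,.0],[.562,.071,.033]]).round(0))
im=cv2.imread("pics/top0.png")
cv2.imwrite("pics/crop0.png",cv2.resize(im[170:370,240:440],(800,800),interpolation=cv2.INTER_CUBIC)[:600] if 0 else cv2.resize(im[190:340,240:440],(800,600),interpolation=cv2.INTER_CUBIC))
E
```

```text
[[363. 272.]
 [288. 262.]
 [286. 254.]]
```

The four tube-shaped things are brown with white caps (362,272), green (432,224), red (430,341) and turquoise (354,350). The brown one beside the rest (290,252) fits the description. I'll confirm it in the enlarged crop, which covers columns 240-440 and rows 190-340 at 4x.

View pics/crop0.png

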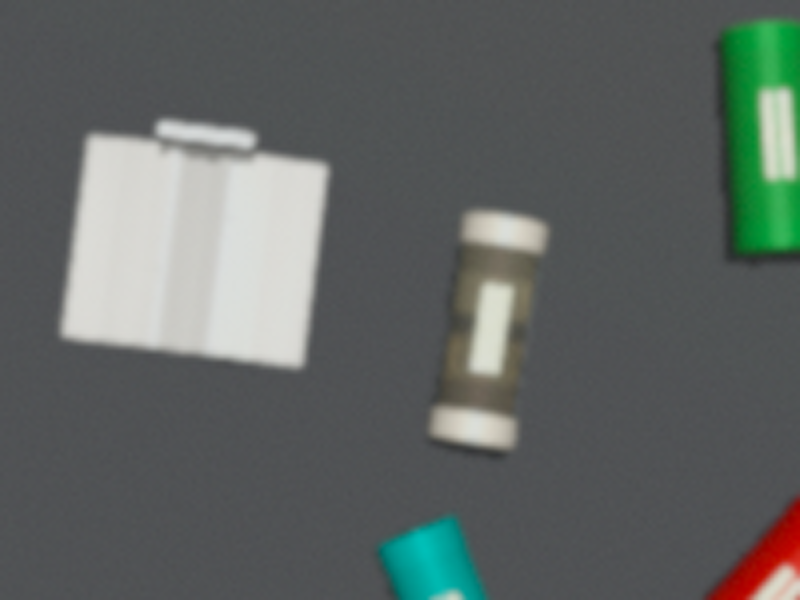

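The crop shows the clear tube with brown bands, white caps and a blank label, centred near crop (490,330), and the rest with its corners at (88,135), (328,160), (303,368), (62,338). The stop is at the far end.

Run:
```python
from h import *
im=cv2.imread("pics/top0.png")
# rest corners (z=0), tube end mid-edges z=.025 silhouettes
def full(p): return np.array(p)/4+[240-.375,190-.375]
C=unproj("top",full([(88,135),(328,160),(303,368),(62,338)]),0.0);print("rest",C.round(4).tolist(),C.mean(0).round(4))
print("edges mm",[round(1e3*np.linalg.norm(C[k]-C[(k+1)%4])) for k in range(4)])
a=(C[0]-C[3])+(C[1]-C[2]);b=C[0]-C[1]+C[3]-C[2]
print("rest yaw",np.degrees(np.arctan2(a[1],a[0])),np.degrees(np.arctan2(-b[0],b[1])))
T=unproj("top",full([(462,215),(548,225),(516,445),(432,432)]),0.03)
print("tube",T.round(4).tolist(),T.mean(0).round(4))
a=(T[0]-T[3])+(T[1]-T[2]);print("tube yaw",np.degrees(np.arctan2(a[1],a[0])), np.linalg.norm(a)/2)
# refined by segmentation of rest: bright
h=cv2.cvtColor(im,cv2.COLOR_BGR2GRAY)
m=((h>150)*255).astype(np.uint8);n,l,s,c=cv2.connectedComponentsWithStats(m)
k=l[262,270];print(s[k]);mm=(l==k).astype(np.uint8);mm[:226]=0
print(cv2.minAreaRect(np.argwhere(mm)[:,::-1].astype(np.float32)))
# tube segmentation: warm vs. bench
b_,g,r=[im[:,:,i].astype(int) for i in range(3)]
m=(((r-b_)>5)&(h>40)).astype(np.uint8);m[:, :335]=0;m[:,385:]=0;m[:235]=0;m[310:]=0
m=cv2.morphologyEx(m,cv2.MORPH_CLOSE,np.ones((7,7)))
n,l,s,c=cv2.connectedComponentsWithStats(m);print(s,c)
k=1+np.argmax(s[1:,4]);(cx,cy),wh,an=R=cv2.minAreaRect(np.argwhere(l==k)[:,::-1].astype(np.float32));print(R)
print(unproj("top",[[cx,cy]],.03))
```

```text
rest [[0.6376, 0.1324, 0.0], [0.6231, -0.0103, 0.0], [0.4996, 0.004, 0.0], [0.5168, 0.1464, 0.0]] [0.5693 0.0681 0.    ]
edges mm [143, 124, 143, 122]
rest yaw -6.6168143392488235 -6.337478123417035
tube [[0.5879, -0.0882, 0.03], [0.5822, -0.1382, 0.03], [0.4548, -0.1192, 0.03], [0.4621, -0.0707, 0.03]] [ 0.5218 -0.1041  0.03  ]
tube yaw -8.204040495989465 0.1278906889688036
[ 255  224   67   58 3107]
((288.2080383300781, 252.0371856689453), (61.12099075317383, 51.9401741027832), 7.275004863739014)
[[     0      0    640    480 306017]
 [   347    242     31     61   1183]] [[319.33745838 239.37431907]
 [361.54606932 272.01098901]]
((361.77447509765625, 271.8815612792969), (22.357053756713867, 59.05484390258789), 9.272602081298828)
[[ 0.52163975 -0.10352444  0.03      ]]
```

```bash
python3 -m inch '{"dp":[[0,0,0],[0,0,0],[0,0,0],[0,0,0],[0,0,0]],"turn":[[0,0.2,0],[0,0.4,0],[0,0.6,0],[0,0.8,0],[0,0.96,0]],"claw":[1,1,1,1,1]}'
python3 -m inch '{"dp":[[0,0,0],[0,0,0],[0,0,0],[0,0,0],[0,0,0]],"turn":[[0,0.2,0],[0,0.4,0],[0,0.6,0],[0,0.8,0],[0,0.96,0]],"claw":[1,1,1,1,1]}'
python3 -m inch '{"dp":[[0,0,0],[0,0,0],[0,0,0],[0,0,0],[0,0,0]],"turn":[[0,0.2,0],[0,0.4,0],[0,0.6,0],[0,0.8,0],[0,0.96,0]],"claw":[1,1,1,1,1]}'
python3 -m inch '{"dp":[[0.11,0,-0.19],[0.22,0,-0.38],[0.33,0,-0.57],[0.44,0,-0.76],[0.55,0,-0.96]],"turn":[[0,0,0],[0,0,0],[0,0,0],[0,0,0],[0,0,0]],"claw":[1,1,1,1,1]}'
```

```text
clock: 1.32
eef_pos: [0.1636, 0.6549, 0.2313]
eef_rot: [[0.667, 0.0, -0.745], [0.745, 0.0, 0.667], [0.0, -1.0, 0.0]]
contact_force: [0.0, -0.1, 0.0]
width: 0.998
clock: 1.73
eef_pos: [0.1636, 0.6549, 0.2313]
eef_rot: [[0.936, 0.0, -0.353], [0.353, -0.0, 0.936], [-0.0, -1.0, -0.0]]
contact_force: [-0.3, -0.3, 0.3]
width: 1.0
clock: 2.15
eef_pos: [0.1636, 0.6549, 0.2313]
eef_rot: [[0.993, 0.0, 0.119], [-0.119, 0.0, 0.993], [0.0, -1.0, 0.0]]
contact_force: [0.4, -0.3, 0.2]
width: 1.0
clock: 2.57
eef_pos: [0.2076, 0.5523, 0.2312]
eef_rot: [[0.994, 0.0, 0.114], [-0.114, 0.0, 0.994], [0.0, -1.0, 0.0]]
contact_force: [0.9, 0.4, 0.9]
width: 0.998
```

```bash
python3 -m inch '{"dp":[[0.11,0,-0.19],[0.22,0,-0.38],[0.33,0,-0.57],[0.44,0,-0.76],[0.55,0,-0.96]],"turn":[[0,0,0],[0,0,0],[0,0,0],[0,0,0],[0,0,0]],"claw":[1,1,1,1,1]}' >/dev/null
python3 -m inch '{"dp":[[0.11,0,-0.19],[0.22,0,-0.38],[0.33,0,-0.57],[0.44,0,-0.76],[0.55,0,-0.96]],"turn":[[0,0,0],[0,0,0],[0,0,0],[0,0,0],[0,0,0]],"claw":[1,1,1,1,1]}' >/dev/null
python3 -m inch '{"dp":[[0.11,0,-0.19],[0.22,0,-0.38],[0.33,0,-0.57],[0.44,0,-0.76],[0.55,0,-0.96]],"turn":[[0,0,0],[0,0,0],[0,0,0],[0,0,0],[0,0,0]],"claw":[1,1,1,1,1]}' >/dev/null
python3 -m inch '{"dp":[[0.11,0,-0.19],[0.22,0,-0.38],[0.33,0,-0.57],[0.44,0,-0.76],[0.55,0,-0.96]],"turn":[[0,0,0],[0,0,0],[0,0,0],[0,0,0],[0,0,0]],"claw":[1,1,1,1,1]}' >/dev/null
python3 -m inch '{"dp":[[0.11,0,-0.19],[0.22,0,-0.38],[0.33,0,-0.57],[0.44,0,-0.76],[0.55,0,-0.96]],"turn":[[0,0,0],[0,0,0],[0,0,0],[0,0,0],[0,0,0]],"claw":[1,1,1,1,1]}' >/dev/null
python3 -m inch '{"dp":[[0.11,0,-0.19],[0.22,0,-0.38],[0.33,0,-0.57],[0.44,0,-0.76],[0.55,0,-0.96]],"turn":[[0,0,0],[0,0,0],[0,0,0],[0,0,0],[0,0,0]],"claw":[1,1,1,1,1]}' >/dev/null
python3 -m inch '{"dp":[[0.11,0,-0.19],[0.22,0,-0.38],[0.33,0,-0.57],[0.44,0,-0.76],[0.55,0,-0.96]],"turn":[[0,0,0],[0,0,0],[0,0,0],[0,0,0],[0,0,0]],"claw":[1,1,1,1,1]}'
cat >> h.py <<'E'
O=np.array([.5425,.0712]);u=np.array([np.cos(np.radians(6.5)),-np.sin(np.radians(6.5))]);v=np.array([-u[1],u[0]])
def rest(p): p=np.array(p)[:2]-O; return np.round([p@u,p@v],4)
E
python3 - <<'E'
from h import *
from plant import readout,finder
print(rest(readout.get_state()["eef_pos"]))
for c in("top","side","wrist"):
    im=viewer.camera(c)
    print(c,[(np.round(d["xyz"],4).tolist(),rest(d["xyz"]).tolist(),round(d["p"],2)) for d in finder.spot_point(c,"core_tube")][:5])
cv2.imwrite("pics/wrist1.png",im[:,:,::-1])
E
```

```text
clock: 5.48
eef_pos: [0.5137, -0.1592, 0.2314]
eef_rot: [[0.994, 0.0, 0.114], [-0.114, -0.0, 0.994], [0.0, -1.0, -0.0]]
contact_force: [-0.4, 0.5, -0.4]
width: 0.999
[-0.0025 -0.2322]
top [([0.5238, -0.1104, 0.0245], [0.002, -0.1825], 0.76), ([0.6332, -0.2705, 0.0223], [0.1288, -0.3292], 0.65), ([0.3485, -0.0872, 0.0216], [-0.1748, -0.1793], 0.61), ([0.3654, -0.2636, 0.0301], [-0.1381, -0.3527], 0.45)]
side [([0.6333, -0.2703, 0.0245], [0.1289, -0.329], 0.97), ([0.5185, -0.1074, 0.0245], [-0.0036, -0.1802], 0.88), ([0.3628, -0.2642, 0.0321], [-0.1406, -0.3536], 0.88), ([0.3467, -0.0896, 0.0271], [-0.1763, -0.1819], 0.61)]
wrist [([0.6346, -0.2723, 0.0254], [0.1304, -0.3309], 0.95), ([0.521, -0.1068, 0.0262], [-0.0012, -0.1793], 0.85), ([0.3459, -0.0834, 0.0243], [-0.1778, -0.1759], 0.68), ([0.3604, -0.2638, 0.0235], [-0.143, -0.3535], 0.55)]
```

View pics/wrist1.png

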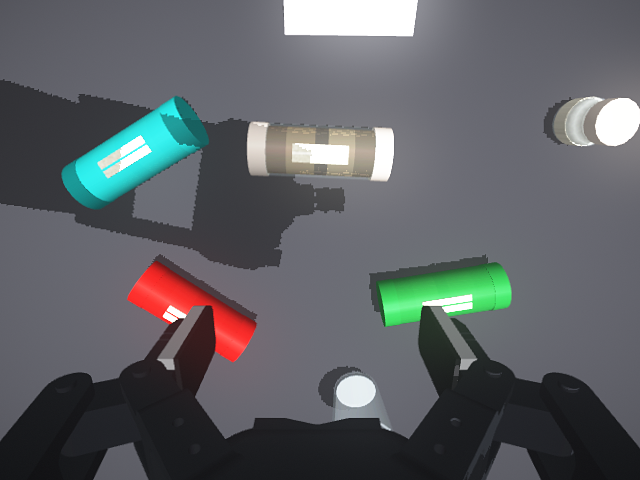

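The wrist picture shows the tube at (320,150), parallel to the jaw line, with both open fingertips near (203,308) and (430,308). I'll project the expected fingertip corners to see where the open tips lie along tool y.

Run:
```python
from h import *
i=viewer.camera_info("wrist");T=np.linalg.inv(np.array(i["T_tool_cam"]))
for y in(0,-.013):
  for x in(-.0425,.0425):
    for z in(-.011,.011):
      p=T@[x,y,z,1];s=p[:2]/p[2];s=s*(1+i["k1"]*(s@s));print(y,x,z,(s*K(i)+[i["cx"],i["cy"]]).round(0))
```

```text
0 -0.0425 -0.011 [223. 329.]
0 -0.0425 0.011 [218. 285.]
0 0.0425 -0.011 [407. 329.]
0 0.0425 0.011 [411. 286.]
-0.013 -0.0425 -0.011 [215. 346.]
-0.013 -0.0425 0.011 [210. 299.]
-0.013 0.0425 -0.011 [414. 346.]
-0.013 0.0425 0.011 [419. 300.]
```

The open tips sit about 14 mm behind the TCP. Lowering the TCP to about z = 5 mm therefore puts the tips at about 18 mm, below the tube's centre height and above the crest.

```bash
python3 -m inch '{"dp":[[0,0.2,0],[0,0.4,0],[0,0.6,0],[0,0.8,0],[0,1,0]],"turn":[[0,0,0],[0,0,0],[0,0,0],[0,0,0],[0,0,0]],"claw":[1,1,1,1,1]}' >/dev/null
python3 -m inch '{"dp":[[0,0.18,0],[0,0.36,0],[0,0.55,0],[0,0.74,0],[0,0.9,0]],"turn":[[0,0,0],[0,0,0],[0,0,0],[0,0,0],[0,0,0]],"claw":[1,1,1,1,1]}' 
python3 -m inch '{"dp":[[0,0.1,0],[0,0.2,0],[0,0.3,0],[0,0.36,0],[0,0.36,0]],"turn":[[0,0,0],[0,0,0],[0,0,0],[0,0,0],[0,0,0]],"claw":[1,1,1,1,1]}'
python3 - <<'E'
from h import *
im=viewer.camera("side");p=proj("side",[[.52,-.13,.02]])[0].astype(int);x,y=p
print(p);cv2.imwrite("pics/side2.png",cv2.resize(im[y-75:y+75,x-100:x+100,::-1],(800,600),interpolation=cv2.INTER_CUBIC))
E
```

```text
clock: 6.62
eef_pos: [0.5131, -0.1572, 0.0404]
eef_rot: [[0.994, 0.0, 0.113], [-0.113, 0.0, 0.994], [0.0, -1.0, 0.0]]
contact_force: [-0.4, 0.3, 0.1]
width: 0.999
clock: 7.03
eef_pos: [0.5129, -0.1579, 0.0042]
eef_rot: [[0.994, -0.001, 0.114], [-0.114, 0.0, 0.994], [-0.001, -1.0, 0.0]]
contact_force: [-0.4, 0.1, -0.4]
width: 1.0
[290 293]
```

View pics/side2.png

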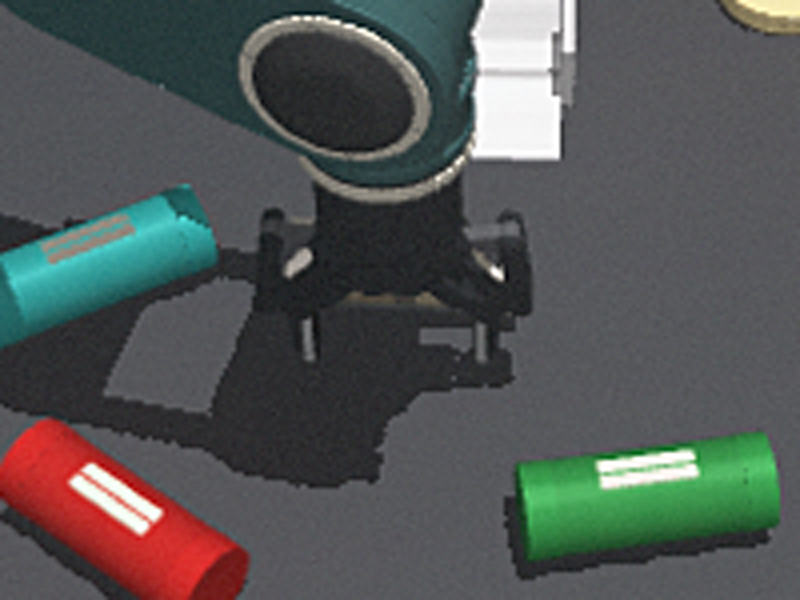

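The open fingers are just behind the tube, with tips at crop (310,360) and (482,360), clear of the red, green and turquoise tubes. Now I'll push slowly along tool z.

```bash
python3 -m inch '{"dp":[[0,0,0.03],[0,0,0.06],[0,0,0.09],[0,0,0.12],[0,0,0.15]],"turn":[[0,0,0],[0,0,0],[0,0,0],[0,0,0],[0,0,0]],"claw":[1,1,1,1,1]}' 
python3 -m inch '{"dp":[[0,0,0.03],[0,0,0.06],[0,0,0.09],[0,0,0.12],[0,0,0.15]],"turn":[[0,0,0],[0,0,0],[0,0,0],[0,0,0],[0,0,0]],"claw":[1,1,1,1,1]}' 
python3 -m inch '{"dp":[[0,0,0.04],[0,0,0.08],[0,0,0.12],[0,0,0.16],[0,0,0.20]],"turn":[[0,0,0],[0,0,0],[0,0,0],[0,0,0],[0,0,0]],"claw":[1,1,1,1,1]}' 
python3 -m inch '{"dp":[[0,0,0.04],[0,0,0.08],[0,0,0.12],[0,0,0.16],[0,0,0.20]],"turn":[[0,0,0],[0,0,0],[0,0,0],[0,0,0],[0,0,0]],"claw":[1,1,1,1,1]}'
python3 - <<'E'
from h import *
from plant import readout,finder
print(rest(readout.get_state()["eef_pos"]))
for c in("top","side","wrist"):
    im=viewer.camera(c);cv2.imwrite(f"pics/{c}3.png",im[:,:,::-1])
    print(c,[(np.round(d["xyz"],4).tolist(),rest(d["xyz"]).tolist(),round(d["p"],2)) for d in finder.spot_point(c,"core_tube")][:5])
E
```

```text
clock: 7.5
eef_pos: [0.5153, -0.1429, 0.0056]
eef_rot: [[0.994, 0.0, 0.114], [-0.114, -0.0, 0.994], [0.0, -1.0, -0.0]]
contact_force: [-0.2, -2.2, -0.5]
width: 1.001
clock: 7.92
eef_pos: [0.5168, -0.1281, 0.0053]
eef_rot: [[0.994, -0.0, 0.114], [-0.114, -0.0, 0.994], [-0.0, -1.0, -0.0]]
contact_force: [-0.4, -0.4, 0.3]
width: 1.001
clock: 8.33
eef_pos: [0.5191, -0.1081, 0.0053]
eef_rot: [[0.994, -0.0, 0.114], [-0.114, 0.0, 0.994], [-0.0, -1.0, 0.0]]
contact_force: [0.2, -0.0, -0.3]
width: 0.999
clock: 8.75
eef_pos: [0.5214, -0.0882, 0.0053]
eef_rot: [[0.994, 0.0, 0.114], [-0.114, -0.0, 0.994], [0.0, -1.0, -0.0]]
contact_force: [0.1, -1.2, 0.8]
width: 1.001
[-0.0029 -0.1608]
top [([0.6323, -0.2702, 0.0241], [0.1279, -0.329], 0.72), ([0.5396, 0.0703, -0.0007], [-0.0028, -0.0012], 0.15)]
side [([0.3613, -0.2652, 0.0296], [-0.142, -0.3547], 0.72), ([0.6355, -0.2736, 0.0242], [0.1314, -0.3321], 0.68), ([0.347, -0.0847, 0.0285], [-0.1766, -0.177], 0.67), ([0.5298, -0.0483, 0.0236], [0.0009, -0.1202], 0.66)]
wrist [([0.5294, -0.0428, 0.0275], [-0.0001, -0.1148], 0.69)]
```

View pics/wrist3.png

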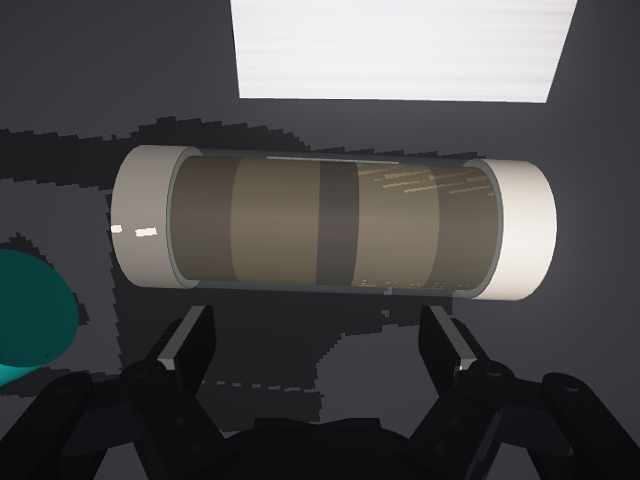

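The tube is rolling freely just ahead of the fingers at picture position (335,222), with the label already gone to the far side. It is parallel to the rest, whose edge shows at (390,100). I'll keep pushing up the ramp.

```bash
python3 -m inch '{"dp":[[0,0,0.04],[0,0,0.08],[0,0,0.12],[0,0,0.16],[0,0,0.20]],"turn":[[0,0,0],[0,0,0],[0,0,0],[0,0,0],[0,0,0]],"claw":[1,1,1,1,1]}' |grep -E "pos|force"
python3 -m inch '{"dp":[[0,0,0.04],[0,0,0.08],[0,0,0.12],[0,0,0.16],[0,0,0.20]],"turn":[[0,0,0],[0,0,0],[0,0,0],[0,0,0],[0,0,0]],"claw":[1,1,1,1,1]}' |grep -E "pos|force"
python3 -m inch '{"dp":[[0,0,0.03],[0,0,0.06],[0,0,0.09],[0,0,0.12],[0,0,0.15]],"turn":[[0,0,0],[0,0,0],[0,0,0],[0,0,0],[0,0,0]],"claw":[1,1,1,1,1]}' |grep -E "pos|force"
python3 -m inch '{"dp":[[0,0,0.03],[0,0,0.06],[0,0,0.09],[0,0,0.12],[0,0,0.15]],"turn":[[0,0,0],[0,0,0],[0,0,0],[0,0,0],[0,0,0]],"claw":[1,1,1,1,1]}' |grep -E "pos|force"
python3 - <<'E'
from h import *
from plant import readout,finder
print(rest(readout.get_state()["eef_pos"]))
for c in("side","wrist"):
    im=viewer.camera(c);cv2.imwrite(f"pics/{c}4.png",im[:,:,::-1])
    print(c,[(np.round(d["xyz"],4).tolist(),rest(d["xyz"]).tolist(),round(d["p"],2)) for d in finder.spot_point(c,"core_tube")][:5])
E
```

```text
eef_pos: [0.5237, -0.0683, 0.0053]
contact_force: [0.4, -0.3, 0.3]
eef_pos: [0.526, -0.0485, 0.0053]
contact_force: [0.1, -1.6, -0.3]
eef_pos: [0.5278, -0.0341, 0.0055]
contact_force: [0.0, -3.5, 2.7]
eef_pos: [0.5293, -0.0188, 0.0053]
contact_force: [0.2, -4.7, 1.7]
[-0.0029 -0.0909]
side [([0.3625, -0.2654, 0.027], [-0.1407, -0.3548], 0.93), ([0.5398, 0.014, 0.0288], [0.0038, -0.0571], 0.87), ([0.6338, -0.2712, 0.0253], [0.1295, -0.3299], 0.77), ([0.3469, -0.0876, 0.0274], [-0.1764, -0.1799], 0.56)]
wrist [([0.5361, 0.0124, 0.0309], [0.0003, -0.0591], 0.76)]
```

View pics/wrist4.png

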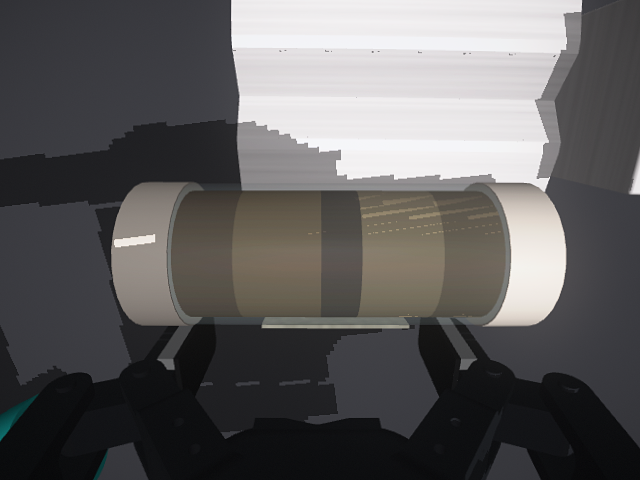

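The tube is on the ramp at picture position (340,255), square against both fingers. Next I'll nudge it up over the crest.

```bash
python3 -m inch '{"dp":[[0,0,0.02],[0,0,0.04],[0,0,0.06],[0,0,0.08],[0,0,0.10]],"turn":[[0,0,0],[0,0,0],[0,0,0],[0,0,0],[0,0,0]],"claw":[1,1,1,1,1]}' |grep -E "pos|force"
python3 -m inch '{"dp":[[0,0,0.02],[0,0,0.04],[0,0,0.06],[0,0,0.08],[0,0,0.10]],"turn":[[0,0,0],[0,0,0],[0,0,0],[0,0,0],[0,0,0]],"claw":[1,1,1,1,1]}' |grep -E "pos|force"
python3 -m inch '{"dp":[[0,0,0.02],[0,0,0.04],[0,0,0.06],[0,0,0.08],[0,0,0.10]],"turn":[[0,0,0],[0,0,0],[0,0,0],[0,0,0],[0,0,0]],"claw":[1,1,1,1,1]}' |grep -E "pos|force"
python3 -m inch '{"dp":[[0,0,0.02],[0,0,0.04],[0,0,0.06],[0,0,0.08],[0,0,0.08]],"turn":[[0,0,0],[0,0,0],[0,0,0],[0,0,0],[0,0,0]],"claw":[1,1,1,1,1]}' |grep -E "pos|force"
python3 - <<'E'
from h import *
from plant import readout,finder
print(rest(readout.get_state()["eef_pos"]))
for c in("side","wrist"):
    im=viewer.camera(c);cv2.imwrite(f"pics/{c}5.png",im[:,:,::-1])
    print(c,[(np.round(d["xyz"],4).tolist(),rest(d["xyz"]).tolist(),round(d["p"],2)) for d in finder.spot_point(c,"core_tube") if d["xyz"][1]>-.07][:5])
E
```

```text
eef_pos: [0.5305, -0.009, 0.0054]
contact_force: [-0.2, -4.1, 2.0]
eef_pos: [0.5316, 0.001, 0.0053]
contact_force: [-1.2, -4.6, 2.3]
eef_pos: [0.5327, 0.011, 0.0053]
contact_force: [-0.1, -3.5, 1.1]
eef_pos: [0.5336, 0.0192, 0.0052]
contact_force: [-0.2, -0.0, -0.2]
[-0.003  -0.0527]
side [([0.5424, 0.0537, 0.0338], [0.0019, -0.0174], 0.51)]
wrist []
```

```bash
python3 -m inch '{"dp":[[0,0,0.01],[0,0,0.02],[0,0,0.03],[0,0,0.04],[0,0,0.05]],"turn":[[0,0,0],[0,0,0],[0,0,0],[0,0,0],[0,0,0]],"claw":[1,1,1,1,1]}' |grep -E "pos|force"
python3 - <<'E'
from h import *
from plant import readout,finder
print(rest(readout.get_state()["eef_pos"]))
for c in("top","side","wrist"):
    im=viewer.camera(c);cv2.imwrite(f"pics/{c}6.png",im[:,:,::-1])
    print(c,[(np.round(d["xyz"],4).tolist(),rest(d["xyz"]).tolist(),round(d["p"],2)) for d in finder.spot_point(c,"core_tube") if d["xyz"][1]>-.07][:5])
E
```

```text
eef_pos: [0.5342, 0.0237, 0.0053]
contact_force: [0.0, 0.6, -0.1]
[-0.0029 -0.0481]
top []
side [([0.5431, 0.0638, 0.0331], [0.0014, -0.0073], 0.7)]
wrist []
```

View pics/wrist6.png

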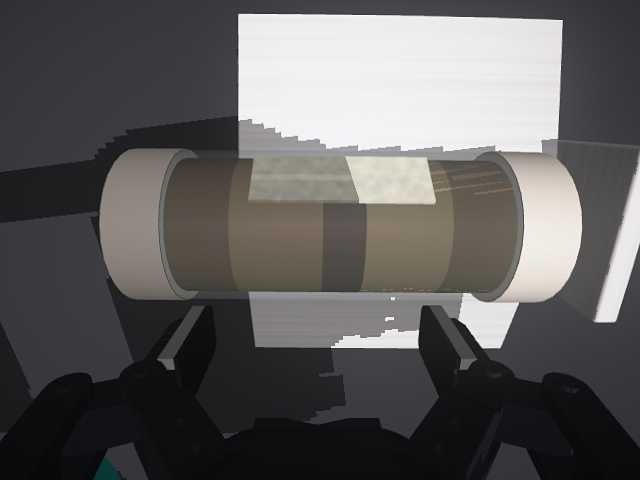

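The tube has dropped off the fingers into the groove at picture position (340,225). I'll back off, lift, shut the fingers and turn a quarter, then re-measure.

```bash
python3 -m inch '{"dp":[[0,0,-0.06],[0,0,-0.12],[0,0,-0.18],[0,0,-0.24],[0,0,-0.30]],"turn":[[0,0,0],[0,0,0],[0,0,0],[0,0,0],[0,0,0]],"claw":[1,1,1,1,1]}' |grep -E "pos|force"
python3 -m inch '{"dp":[[0,-0.2,0],[0,-0.4,0],[0,-0.6,0],[0,-0.8,0],[0,-1,0]],"turn":[[0,0,0],[0,0,0],[0,0,0],[0,0,0],[0,0,0]],"claw":[1,1,1,1,1]}' |grep -E "pos|force"
python3 -m inch '{"dp":[[0,-0.1,0],[0,-0.2,0],[0,-0.3,0],[0,-0.3,0],[0,-0.3,0]],"turn":[[0,0.2,0],[0,0.4,0],[0,0.6,0],[0,0.8,0],[0,0.96,0]],"claw":[0,0,0,0,0]}' |grep -E "pos|force"
python3 -m inch '{"dp":[[0,0,0],[0,0,0],[0,0,0],[0,0,0],[0,0,0]],"turn":[[0,0.2,0],[0,0.4,0],[0,0.6,0],[0,0.8,0],[0,0.96,0]],"claw":[0,0,0,0,0]}' |grep -E "pos|force"
python3 -m inch '{"dp":[[0,0,0],[0,0,0],[0,0,0],[0,0,0],[0,0,0]],"turn":[[0,0.2,0],[0,0.4,0],[0,0.6,0],[0,0.8,0],[0,0.96,0]],"claw":[0,0,0,0,0]}' |grep -E "pos|force"
python3 -m inch '{"dp":[[-0.16,0,-0.2],[-0.32,0,-0.4],[-0.48,0,-0.6],[-0.64,0,-0.8],[-0.8,0,-1]],"turn":[[0,0.1,0],[0,0.2,0],[0,0.26,0],[0,0.26,0],[0,0.26,0]],"claw":[0,0,0,0,0]}'
python3 - <<'E'
from h import *
from plant import readout,finder
s=readout.get_state();print(rest(s["eef_pos"]),s["q"])
for c in("top","side","wrist"):
    im=viewer.camera(c);cv2.imwrite(f"pics/{c}7.png",im[:,:,::-1])
    for q in("core_tube","core_rest","rest_home"):
      print(c,q,[(np.round(d["xyz"],4).tolist(),rest(d["xyz"]).tolist(),round(d["p"],2)) for d in finder.spot_point(c,q) if d["xyz"][1]>-.07][:5])
im=cv2.imread("pics/side7.png");x,y=proj("side",[[.52,.07,.03]])[0].astype(int)
cv2.imwrite("pics/side7c.png",cv2.resize(im[y-75:y+75,x-100:x+100],(800,600),interpolation=cv2.INTER_CUBIC));print(x,y)
E
```

```text
eef_pos: [0.5307, -0.007, 0.0053]
contact_force: [0.2, 0.6, -0.6]
eef_pos: [0.5306, -0.0067, 0.1063]
contact_force: [-0.4, 0.8, -0.1]
eef_pos: [0.531, -0.0067, 0.1361]
contact_force: [0.1, -0.2, -0.1]
eef_pos: [0.5307, -0.0067, 0.1353]
contact_force: [-0.5, -0.3, 0.2]
eef_pos: [0.5307, -0.0067, 0.1353]
contact_force: [0.2, 0.3, 0.4]
clock: 16.0
eef_pos: [0.4285, 0.0722, 0.1352]
eef_rot: [[-0.114, 0.0, 0.993], [-0.993, 0.0, -0.114], [-0.0, -1.0, 0.0]]
contact_force: [-0.3, 0.5, -0.3]
width: -0.002
[-0.1134 -0.0119] [ 6.19894980e+00 -2.25995229e+01  1.17782826e+02 -1.80040754e-04
  8.48146632e+01  1.02738107e+02]
top core_tube [([0.5494, 0.071, 0.0318], [0.0069, 0.0006], 0.59)]
top core_rest [([0.5409, 0.0699, -0.0021], [-0.0014, -0.0015], 0.83)]
top rest_home [([0.5645, 0.0678, 0.0335], [0.0222, -0.0009], 0.57)]
side core_tube [([0.5419, 0.0671, 0.0326], [-0.0001, -0.0041], 0.87), ([0.564, 0.0688, 0.0375], [0.0216, 0.0], 0.42)]
side core_rest []
side rest_home [([0.5624, 0.0696, 0.0393], [0.02, 0.0007], 0.7)]
wrist core_tube [([0.5436, 0.0675, 0.0326], [0.0015, -0.0036], 0.62)]
wrist core_rest []
wrist rest_home []
284 227
```

View pics/side7c.png

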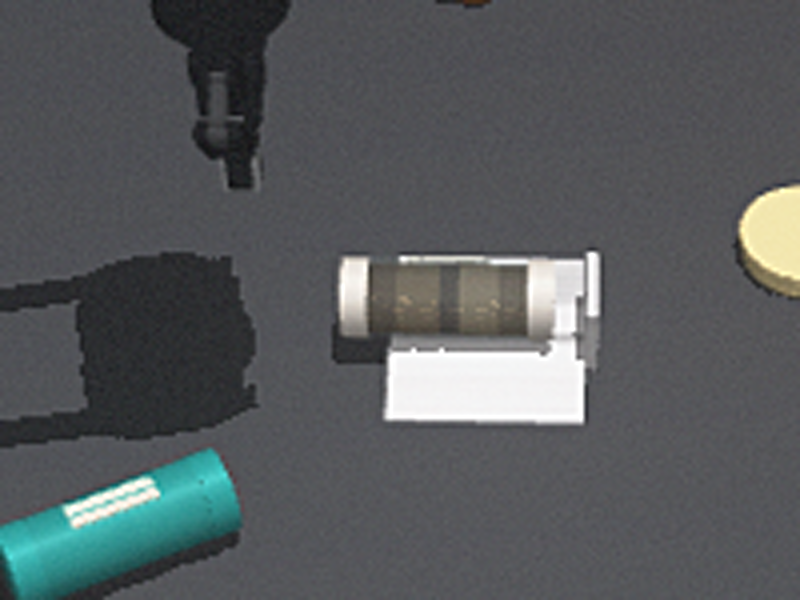

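The tube lies seated and level in the groove, with its free cap at crop (352,297), and there's a gap of about 20 mm to the stop at (592,310). Next I'll lower behind the free end and approach it.

```bash
python3 -m inch '{"dp":[[-0.03,0.2,0],[-0.06,0.4,0],[-0.09,0.6,0],[-0.11,0.8,0],[-0.11,1,0]],"turn":[[0,0,0],[0,0,0],[0,0,0],[0,0,0],[0,0,0]],"claw":[0,0,0,0,0]}' |grep -E "pos|force"
python3 -m inch '{"dp":[[0,0.05,0.06],[0,0.1,0.12],[0,0.12,0.18],[0,0.12,0.24],[0,0.12,0.28]],"turn":[[0,0,0],[0,0,0],[0,0,0],[0,0,0],[0,0,0]],"claw":[0,0,0,0,0]}' |grep -E "pos|force"
python3 -m inch '{"dp":[[0,0,0.02],[0,0,0.04],[0,0,0.06],[0,0,0.08],[0,0,0.10]],"turn":[[0,0,0],[0,0,0],[0,0,0],[0,0,0],[0,0,0]],"claw":[0,0,0,0,0]}' |grep -E "pos|force"
python3 -m inch '{"dp":[[0,0,0.015],[0,0,0.03],[0,0,0.045],[0,0,0.06],[0,0,0.07]],"turn":[[0,0,0],[0,0,0],[0,0,0],[0,0,0],[0,0,0]],"claw":[0,0,0,0,0]}' |grep -E "pos|force"
python3 - <<'E'
from h import *
from plant import readout,finder
s=readout.get_state();print(rest(s["eef_pos"]))
im=viewer.camera("side")
print([(rest(d["xyz"]).tolist(),round(d["p"],2)) for d in finder.spot_point("side","core_tube") if d["xyz"][1]>-.07][:5])
E
```

```text
eef_pos: [0.4307, 0.0832, 0.0344]
contact_force: [-0.1, 1.0, -0.2]
eef_pos: [0.46, 0.0798, 0.0243]
contact_force: [-0.0, -0.3, 0.6]
eef_pos: [0.4686, 0.0787, 0.0235]
contact_force: [0.5, -0.2, 0.2]
eef_pos: [0.4754, 0.0779, 0.0232]
contact_force: [-3.4, 0.8, 1.4]
[-0.0674 -0.0009]
[([0.0075, -0.0011], 0.86)]
```

```bash
python3 -m inch '{"dp":[[0,0,0.015],[0,0,0.03],[0,0,0.045],[0,0,0.06],[0,0,0.07]],"turn":[[0,0,0],[0,0,0],[0,0,0],[0,0,0],[0,0,0]],"claw":[0,0,0,0,0]}' |grep -E "pos|force"
python3 -m inch '{"dp":[[0,0,0.01],[0,0,0.02],[0,0,0.03],[0,0,0.04],[0,0,0.04]],"turn":[[0,0,0],[0,0,0],[0,0,0],[0,0,0],[0,0,0]],"claw":[0,0,0,0,0]}' |grep -E "pos|force"
python3 - <<'E'
from h import *
from plant import readout,finder
s=readout.get_state();print(rest(s["eef_pos"]),s["contact_force"])
im=viewer.camera("side")
print([(rest(d["xyz"]).tolist(),round(d["p"],2)) for d in finder.spot_point("side","core_tube") if d["xyz"][1]>-.07][:5])
x,y=proj("side",[[.54,.07,.03]])[0].astype(int)
cv2.imwrite("pics/side8c.png",cv2.resize(im[y-60:y+60,x-80:x+80,::-1],(800,600),interpolation=cv2.INTER_CUBIC));print(x,y)
E
```

```text
eef_pos: [0.4825, 0.0771, 0.0233]
contact_force: [-2.7, 0.1, 1.2]
eef_pos: [0.4866, 0.0767, 0.0233]
contact_force: [-1.0, 0.2, 0.3]
[-0.0562 -0.0008] [-0.97516819  0.20411259  0.33561126]
[([0.0174, -0.002], 0.92)]
292 226
```

View pics/side8c.png

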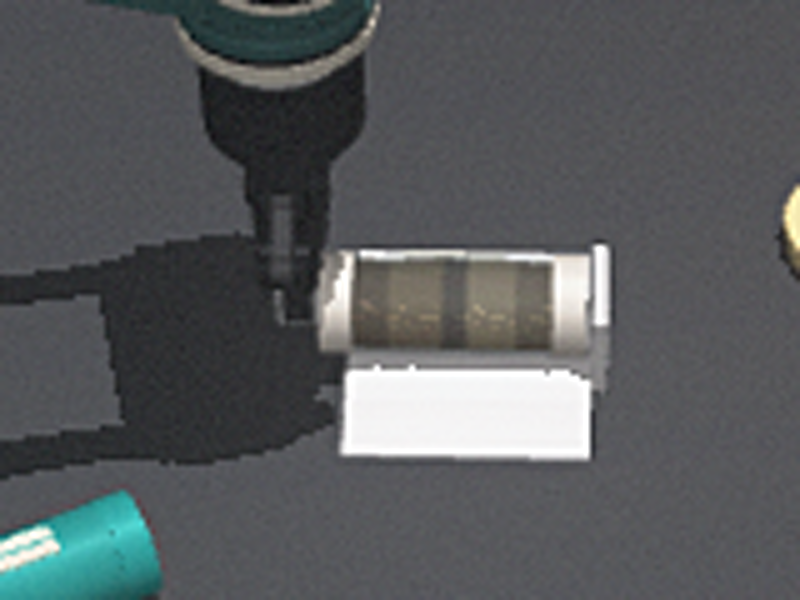

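The tube's far cap at (575,300) is almost at the stop at (600,290). I'll ease on in 2 mm steps until the force rises.

```bash
for k in 1; do python3 -m inch '{"dp":[[0,0,0.005],[0,0,0.01],[0,0,0.015],[0,0,0.02],[0,0,0.02]],"turn":[[0,0,0],[0,0,0],[0,0,0],[0,0,0],[0,0,0]],"claw":[0,0,0,0,0]}' |grep -E "pos|force"; done
python3 -m inch '{"dp":[[0,0,0.005],[0,0,0.01],[0,0,0.015],[0,0,0.02],[0,0,0.02]],"turn":[[0,0,0],[0,0,0],[0,0,0],[0,0,0],[0,0,0]],"claw":[0,0,0,0,0]}' |grep -E "pos|force"
```

```text
eef_pos: [0.4884, 0.0765, 0.0234]
contact_force: [-1.5, 0.3, 1.3]
eef_pos: [0.4895, 0.0764, 0.0231]
contact_force: [-11.7, 1.0, 7.3]
```

The force jumped to 12 N and the hand stalled, so the tube is on the stop. I'll back straight off, lift and check.

```bash
python3 -m inch '{"dp":[[0,0,-0.02],[0,0,-0.08],[0,0,-0.2],[0,0,-0.35],[0,0,-0.5]],"turn":[[0,0,0],[0,0,0],[0,0,0],[0,0,0],[0,0,0]],"claw":[0,0,0,0,0]}' |grep -E "pos|force"
python3 -m inch '{"dp":[[0,-0.2,0],[0,-0.4,0],[0,-0.6,0],[0,-0.8,0],[0,-1,0]],"turn":[[0,0,0],[0,0,0],[0,0,0],[0,0,0],[0,0,0]],"claw":[0,0,0,0,0]}' |grep -E "pos|force"
python3 -m inch '{"dp":[[0,0,0],[0,0,0],[0,0,0],[0,0,0],[0,0,0]],"turn":[[0,0,0],[0,0,0],[0,0,0],[0,0,0],[0,0,0]],"claw":[0,0,0,0,0]}'
python3 - <<'E'
from h import *
from plant import readout,finder
for c in("top","side"):
    im=viewer.camera(c);x,y=proj(c,[[.55,.07,.03]])[0].astype(int)
    cv2.imwrite(f"pics/{c}9c.png",cv2.resize(im[y-45:y+45,x-60:x+60,::-1],(800,600),interpolation=cv2.INTER_CUBIC));print(x,y)
    for q in("core_tube","rest_home"): print(c,q,[(rest(d["xyz"]).tolist(),round(d["xyz"][2],4),round(d["p"],2)) for d in finder.spot_point(c,q) if d["xyz"][1]>-.07][:5])
    for q in("reagent_bottle","beaker","petri_dish","specimen_jar"): print(q,[np.round(d["xyz"],3).tolist() for d in finder.spot_point(c,q)][:2])
E
```

```text
eef_pos: [0.44, 0.0819, 0.0231]
contact_force: [0.0, -0.4, -0.5]
eef_pos: [0.4404, 0.0819, 0.1244]
contact_force: [0.3, -1.1, 0.4]
clock: 21.38
eef_pos: [0.4402, 0.0819, 0.1224]
eef_rot: [[-0.113, -0.001, 0.994], [-0.994, -0.0, -0.113], [0.0, -1.0, -0.001]]
contact_force: [-0.4, 0.3, -0.4]
width: 0.002
286 259
top core_tube [([0.0248, -0.0031], 0.0346, 0.67)]
top rest_home [([0.0192, 0.0011], 0.0366, 0.75)]
reagent_bottle [[0.592, 0.435, -0.001]]
beaker [[0.533, -0.412, 0.002]]
petri_dish [[0.783, 0.124, 0.001]]
specimen_jar [[0.776, -0.105, 0.002]]
296 226
side core_tube [([0.0226, -0.0031], 0.0314, 0.87), ([0.0016, 0.0144], 0.0123, 0.41)]
side rest_home [([0.0226, 0.0002], 0.0363, 0.59)]
reagent_bottle [[0.59, 0.43, 0.002]]
beaker [[0.533, -0.41, 0.002]]
petri_dish [[0.781, 0.122, 0.001]]
specimen_jar [[0.776, -0.105, 0.003]]
```

View pics/side9c.png

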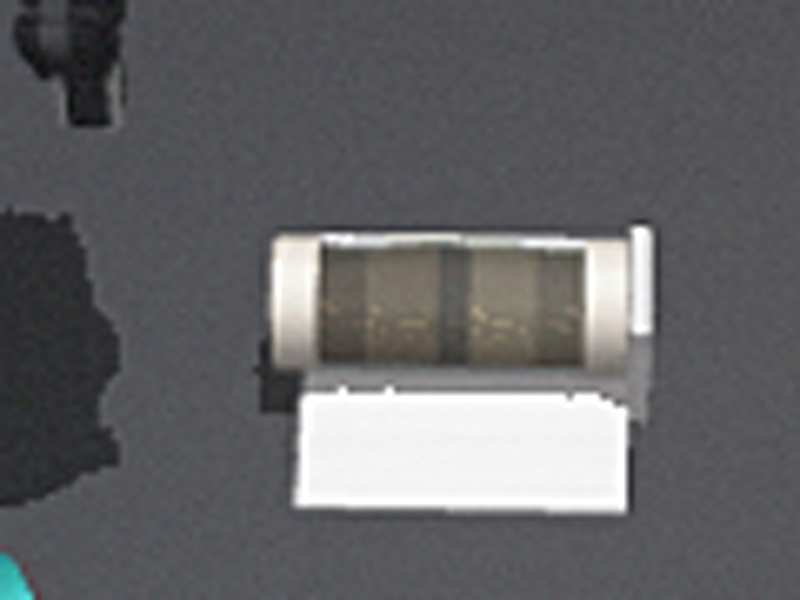

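The tube is seated with its far cap touching the stop at crop (632,290), and its free end at (272,300) overhangs the groove. The hand is clear and the other objects haven't moved, so I'll hand in.

```bash
python3 -c "
from plant import finish_job
print(finish_job())"
```

```text
the job is handed in; nothing more can be done
None
```

I rolled the brown-banded tube along the bench with the open fingers, up the ramp and over the crest. It dropped into the V groove, lying parallel to the rest the whole way. I then turned the hand a quarter, shut the fingers and slid the tube along the groove by its free end. At the stop the force rose from about 1.5 to 12 N and the hand stalled. I backed off, lifted clear and handed in at about 22 s; the hand-in gives no verdict.

**Tube:** the last checks put its centre at x ≈ 23–25 mm in the rest's frame (home is 22, limit 26). It was 31–35 mm above the bench (seated is 33), with its cap touching the stop in the side picture.

**Other objects and hand:** the bottle, beaker, dish and jar were found within about 5 mm of their first readings, which is the detector's noise. The wrist force read about zero.

**Disagreement:** the detectors put the tube about 3 mm off my estimate of the groove line (the limit is 5 mm). The top camera alone read x = 24.8 mm. Both are within the detectors' 4 mm error, and the side picture shows the tube seated normally.

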